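# Clamp a trinket box in the glue press

### The job

Stand the red-and-blue trinket box upright in the free press, the one with the lilac knob, square between its cork fence and steel jaw, and let go of it. Then turn the lilac knob clockwise by feel until the jaw holds the box firmly against the fence, but not so hard that it cracks, and let go. Do not touch the neighbouring presses, their knobs or the boxes in them, and leave the other things on the table where they are.

Things in the scene. Friction and masses are not known exactly. Their poses are not given: they have to be found in the camera images.
- trinket_center (a point): the trinket box to be clamped: a closed rigid box 30 x 30 mm and 50 mm tall, 60 g, red lower part, blue middle, white lid, standing on the table in front of the presses; this point is its centre, 25 mm above its underside, axes along its faces, z up
- trinket: the same trinket box, origin at the centre of its underside
- nest (a point): where the centre of the trinket box's underside is once the box is held in the lilac press, on its flat bed 16 mm above the table, open at both sides. x of this frame points from the fence to the jaw (away from the robot), y along the row, z up. Set the box down square, 2 to 5 mm behind this point (clear of the fence): the jaw pushes it over the rest
- fence: low cork fence in front of the nest, 40 mm wide, 10 mm thick, rising 16 mm above the bed; origin at the centre of its underside; the face that meets the box is 5 mm from its origin and 15 mm from the nest point
- press_lilac: the free press. Its steel jaw (28 mm wide, 14 mm tall) starts 8 to 18 mm behind a box that touches the fence, different every time. 1 rad of knob turn advances it 16 mm, so the first 0.45 rad never clamps. Once the box is between jaw and fence clamping starts at 1.5 N and grows by about 60 N per rad (a spring yields). Firm is over 5 N; over 22 N cracks the box. Origin: centre of its underside
- knob_grip (a point): lilac bar knob on an upright axis, bar 40 mm long, 12 mm thick; its top is 12 mm above this point, the housing 24 mm below (a 2 mm disc of 17 mm radius lies on it). Point on the axis, at the height to grip, 80 mm behind the nest; x of its frame runs along the bar, y across. Closes clockwise seen from above, 1.75 rad from its start (open) to its end stop
- knob_lilac: the same knob, origin at its foot on the axis. Free turning takes a steady friction torque of 0.36 N m (the holding torque felt between small equal steps is lower, but as steady); each newton of clamping adds 0.016 N m, so about 12 N, a good grip, is 0.19 N m above the free-turning torque. It stays where it is left
- press_teal: press with a teal knob, 60 mm wide, 155 mm deep, holding another trinket box: leave alone. The four presses stand side by side, 64 mm between axes, in any order, and are alike (knob bar 40 x 12 mm, its top 80 mm above the underside; box top 60 mm above it). Its knob stands at any angle and turns at a touch. Origin at the centre of its underside, knob axis 18 mm behind, box 62 mm in front
- press_black: press with a black knob, 60 mm wide, 155 mm deep, holding another trinket box: leave alone. The four presses stand side by side, 64 mm between axes, in any order, and are alike (knob bar 40 x 12 mm, its top 80 mm above the underside; box top 60 mm above it). Its knob stands at any angle and turns at a touch. Origin at the centre of its underside, knob axis 18 mm behind, box 62 mm in front
- press_cream: press with a cream knob, 60 mm wide, 155 mm deep, holding another trinket box: leave alone. The four presses stand side by side, 64 mm between axes, in any order, and are alike (knob bar 40 x 12 mm, its top 80 mm above the underside; box top 60 mm above it). Its knob stands at any angle and turns at a touch. Origin at the centre of its underside, knob axis 18 mm behind, box 62 mm in front
- pot_white: bystander: small white pot with a grey lid, 50 mm wide, 37 mm tall; origin at its underside
- flip_box: bystander: white trinket box, 30 x 30 x 50 mm, not part of the job; origin at its underside
- engraver: bystander: lilac hand engraver, 180 mm long, lying; origin at its underside
- brush: bystander: black-handled brush, 180 mm long, lying; origin at its middle, underside
- dish: bystander: small white dish, 70 mm wide; origin at its underside
- magnet_puck: bystander: brass puck, 44 mm wide, 18 mm tall; origin at its underside
Things that resemble listed ones, but are neither listed nor needed, are in the scene too. Leave any green or orange look-alike of the trinket alone.

How it is judged:
On the way, in this order (a step that is already met when the one before it is completed fails the run):
1. the trinket box stands upright in the lilac press, let go of (horizontal distance between trinket_center and nest below 0.016 m and angle between trinket_center's own z axis and vertical below 0.08 rad and z of trinket_center in the frame of nest between 0.022 and 0.028 m and y of trinket_center in the frame of nest between -0.008 and 0.008 m and contact force between trinket and the fingers below 0.1 N), for 0.2 s.
2. the jaw holds the box against the fence with more than 5 N, hand off the box (all of step 1 and contact force between trinket and fence above 5 N), for 0.3 s.
At the end, for the whole second after the job is handed in: the trinket box stands upright on the bed of the lilac press (tilt under 0.08 rad, within 9 mm of the nest point, within 8 mm of its middle along the row), square to it within 0.15 rad, pressed against the cork fence with 5 to 22 N, at rest, with box and press let go of (all of step 2 and horizontal distance between trinket_center and nest below 0.009 m and (angle between the x axis of trinket_center and the x axis of nest, either way round below 0.15 rad or angle between the y axis of trinket_center and the x axis of nest, either way round below 0.15 rad) and contact force between trinket and fence below 22 N and linear speed of trinket below 0.01 m/s and contact force between the fingers and press_lilac below 0.1 N); the robot touches nothing.
It fails at once if the trinket box is pressed against the fence with more than 22 N (it cracks) (contact force between trinket and fence above 22 N).
It fails at once if the teal press, its knob or its box is touched (over 0.5 N) (contact force between press_teal and the fingers above 0.5 N or contact force between press_teal and the arm above 0.5 N or contact force between press_teal and trinket above 0.5 N).
It fails at once if the black press, its knob or its box is touched (over 0.5 N) (contact force between press_black and the fingers above 0.5 N or contact force between press_black and the arm above 0.5 N or contact force between press_black and trinket above 0.5 N).
It fails at once if the cream press, its knob or its box is touched (over 0.5 N) (contact force between press_cream and the fingers above 0.5 N or contact force between press_cream and the arm above 0.5 N or contact force between press_cream and trinket above 0.5 N).
It fails at once if a bystander on the table is moved more than 15 mm (distance of any of pot_white, flip_box, engraver, brush, dish, magnet_puck from where it was at the start of the episode above 0.015 m).
It also fails if it takes over 69 s, if anything falls off the work surface, if the arm or the gripper's body presses on something with over 40 N, if the wrist force passes 120 N, or if a joint passes its speed limit or range.

### The arm

A 6-joint arm with a two-finger parallel gripper is mounted at the origin on the work surface. World frame = base frame: x ahead of the robot, y to its left, z up, the work surface at z = 0. Lengths are in m, angles in rad, forces in N, time in s.
With the tool pointing down it reaches from about 0.3 to 0.875 m from the base axis. Payload 4.2 kg.
Tool frame: the origin (TCP) lies between the finger pads; the fingertips stand 17 mm ahead of it and the grasp point (between the pads) lies 2 mm behind it; z points along the fingers, y is the direction in which the jaws open and shut (so a half turn about z gives the same grasp; the last joint's range is limited). The gripper opens to 85 mm and grips with 20 to 120 N. Pads are 22 mm wide; open, the fingers measure 114 mm over their backs; the gripper's body (76 mm by 85 mm) begins 54 mm behind the grasp point. The pads swing forward as they close: fully open they stand 13 mm farther back than shut.
Start: joints at [1.261, 0.32, 1.565, -0, 1.257, -0.02], TCP at [0.164, 0.551, 0.248] pointing down, gripper open.
Joint ranges: [-3.11, 3.11], [-0.84, 2.01], [0.21, 2.61], [-1.34, 4.49], [0.05, 2.63], [-2.56, 2.56]. Speed limits (rad/s): [2.57, 2.57, 3.14, 3.14, 3.14, 3.14].

### API

Orientations are given as a rotation vector (axis times angle).
In Python, from workcell import arm, imaging gives the robot as it stands.
- The arm moves only by the tool move_arm, never from a script. Its argument "steps" is text: rows parted by semicolons, each of 5 numbers parted by spaces: the shift along the tool's x, y, z in mm, then the turn about the tool's z in rad, then the finger opening in mm, from 0 to 85.4. A call has 1 to 20 rows; each row shifts and turns the commanded pose from where the row before left it, along the tool's axes as they then stand; what a row does not reach is not made up. A row lasts 1/8 s, in which the tool goes at most 62.5 mm and 10.7 degrees, less where a joint would pass 70% of its speed; a pose out of reach is approached as far as the arm can. A call with a gripper value outside its range is refused whole. The fingers move at their own pace and stop on an object; "force" is the grip in N (left out, the last holds). Time passes only in rows, so rows that do not move let the fingers close. It gives the time, the measured TCP pose, the force and the opening at its end, in the units of the state.
- arm.observe(): the state, without advancing time (a new reading comes with each control period).
- imaging.capture(name): name is "side" or "top" or "wrist"; returns the picture (480x640x3 uint8, red, green, blue); there is no depth.
- imaging.camera_params(name): a dict with "intrinsics" (3x3 intrinsics, pixels), "rvec" (rotation vector, rad) and "tvec" (3), from world to camera coordinates, as OpenCV has them. Camera axes: x right, y down, z forward; pixel columns grow to the right and rows downward; lengths in m; the calibration is good to about 2 mm. The wrist camera is an equidistant fisheye: a pixel r from the principal point sees the ray r / f radians off the axis. A picture is of the moment at which its call begins: read the wrist's pose just before it. camera_params takes no time and is no camera call; for the wrist camera it gives the pose at the moment of the call.
- arm.job_done(): hands the job in, once; it reports no verdict.
The state is a dict: "time": time; "q": joint angles; "joint_velocities": joint speeds; "effort": joint torques, N m; "tool_pos": TCP position; "tool_rot": TCP orientation; "contact_force": force on the tool from outside, world axes, zero at the start; "torque": the same for the moment, N m; "grip_width": finger opening in m.
Only numpy, scipy, OpenCV 4.12 (cv2) and the standard library are available. Lean on these libraries where they do the work, as an engineer would, in place of code of your own. Each camera call takes 0.05 s, during which the arm holds its last target. There are 200 camera calls.

## Working session

There is one attempt and no reset: what is moved stays moved. The work goes in short steps, Python scripts to look and compute and a tool call to move; the robot and the scene stay as the last step left them, time stands still between calls to the robot, and variables do not carry over. Pictures are saved under pics/ and viewed, on a budget of 10 in all, crops included, one or two more only if the job needs it, and the job is handed in when it is done.

Besides the shell and the picture viewer there is one more tool, called after ">>>" as name(argument=value, ...) on one line, values as JSON. move_arm: Moves the arm, as the interface text tells. Its arguments: {"type":"object","properties":{"steps":{"type":"string"},"force":{"type":"number"}},"required":["steps"]}

```bash
mkdir -p pics
python3 - <<'E'
from workcell import arm, imaging
import cv2,numpy as np
s=arm.observe();print({k:np.round(v,3).tolist() for k,v in s.items()})
for n in("top","side"):
    p=imaging.camera_params(n);print(n,np.round(p["intrinsics"],1).tolist(),p["rvec"],p["tvec"])
    cv2.imwrite(f"pics/{n}0.png",cv2.cvtColor(imaging.capture(n),cv2.COLOR_RGB2BGR))
print(imaging.camera_params("wrist"))
E
```

```text
{'time': 0.0, 'q': [1.261, 0.32, 1.566, 0.0, 1.257, -0.02], 'joint_velocities': [0.001, -0.0, -0.0, 0.0, 0.001, -0.001], 'effort': [-0.002, -41.552, -23.416, -0.0, 0.008, 0.0], 'tool_pos': [0.164, 0.551, 0.247], 'tool_rot': [-0.454, -3.108, 0.003], 'contact_force': [0.118, -0.863, -0.079], 'torque': [0.039, 0.023, 0.037], 'grip_width': 0.085}
top [[536.3, 0.0, 321.1], [0.0, 536.3, 240.5], [0.0, 0.0, 1.0]] [ 2.14499073 -2.13063237  0.16850101] [-0.01463501  0.51111973  1.0634739 ]
side [[440.4, 0.0, 316.9], [0.0, 440.4, 245.4], [0.0, 0.0, 1.0]] [ 2.09860602 -0.42826469  0.2350741 ] [-0.43817824  0.15254941  0.7679642 ]
{'intrinsics': array([[371.64829954,   0.        , 315.93344598],
       [  0.        , 371.64829954, 238.67784346],
       [  0.        ,   0.        ,   1.        ]]), 'rvec': array([-2.34248654, -1.74542013, -0.22826397]), 'tvec': array([-0.57481325, -0.03199884,  0.37745326])}
```

View pics/top0.png

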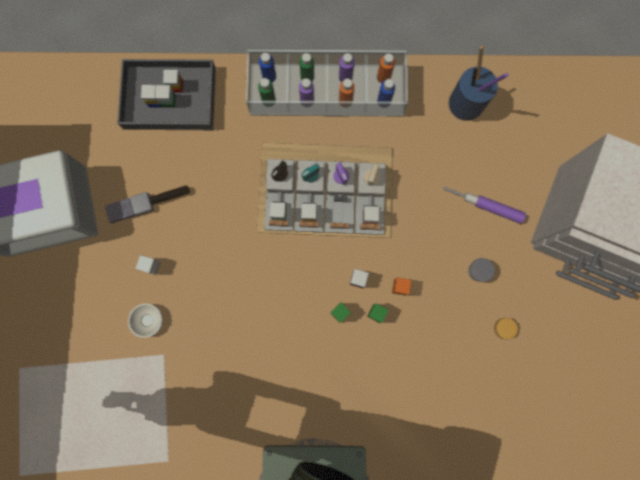

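View pics/side0.png

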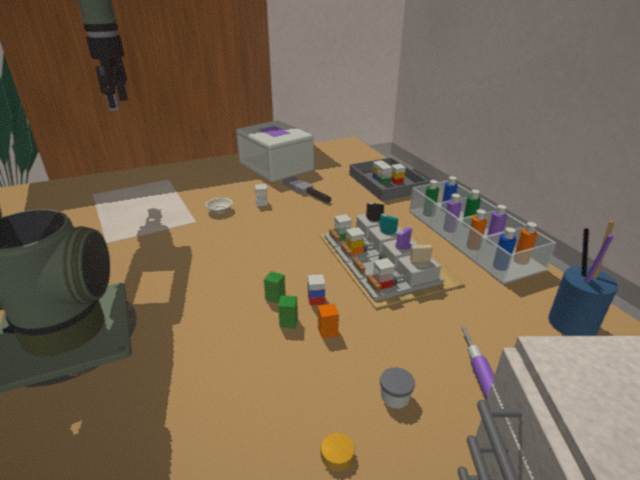

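Top view: the row of presses left to right is black (279,170), teal (311,172), lilac (341,174), cream (372,174). The lilac nest, at about (341,210), is empty.

Candidates for the trinket:
- White lid with red and blue at top (360,278), side (317,290). This fits the description.
- Green boxes at (341,313) and (379,313), and the orange box at (403,286).
- White flip_box at (147,264).
- Boxes in the tray (160,92) and the boxes held in the other presses.

I choose (360,278) and will check it in a crop.

```bash
cat > h.py <<'E'
from workcell import arm, imaging
import cv2,numpy as np
def ray(n,uv,p=None):
    p=p or imaging.camera_params(n);K=p["intrinsics"];R=cv2.Rodrigues(np.array(p["rvec"]))[0];t=np.array(p["tvec"])
    uv=np.atleast_2d(np.array(uv,float));d=(uv-[K[0,2],K[1,2]])/K[0,0]
    if n=="wrist":
        r=np.linalg.norm(d,axis=1,keepdims=True);d=np.c_[d/np.maximum(r,1e-9)*np.sin(r),np.cos(r)]
    else:d=np.c_[d,np.ones(len(d))]
    return -R.T@t,d@R
def plane(n,uv,z,p=None):
    c,d=ray(n,uv,p);return (c+d*((z-c[2])/d[:,2])[:,None])[:,:2]
def proj(n,X,p=None):
    p=p or imaging.camera_params(n);K=p["intrinsics"];R=cv2.Rodrigues(np.array(p["rvec"]))[0]
    c=np.atleast_2d(X)@R.T+np.array(p["tvec"])
    if n=="wrist":
        r=np.linalg.norm(c[:,:2],axis=1,keepdims=True);q=c[:,:2]/np.maximum(r,1e-9)*np.arctan2(r,c[:,2:])
    else:q=c[:,:2]/c[:,2:]
    return q*K[0,0]+[K[0,2],K[1,2]]
def rect(P):
    (c,s,a)=cv2.minAreaRect(np.float32(P*1000));return np.round(c,1),np.round(s,1),round(a,1)
E
python3 - <<'E'
from h import *
im=cv2.imread("pics/top0.png");hsv=cv2.cvtColor(im,cv2.COLOR_BGR2HSV)
def blobs(m,z,box,n="top"):
    x0,y0,x1,y1=box;k=np.zeros_like(m);k[y0:y1,x0:x1]=m[y0:y1,x0:x1]
    for c in cv2.findContours(k,cv2.RETR_EXTERNAL,cv2.CHAIN_APPROX_NONE)[0]:
        if cv2.contourArea(c)>25: print(cv2.boundingRect(c),rect(plane(n,c[:,0],z)))
print(hsv[278,360],hsv[174,341],hsv[180,343])
white=cv2.inRange(hsv,(0,0,130),(180,70,255));pur=cv2.inRange(hsv,(125,70,40),(160,255,255))
print("lid");blobs(white,.05,(345,265,375,295))
print("knob");blobs(pur,.086,(325,155,358,192))
print("housed lids");blobs(white,.066,(265,195,390,235))
s=cv2.imread("pics/side0.png")
a=cv2.resize(im[145:305,255:415],(600,600),interpolation=2);b=cv2.resize(s[265:315,295:345],(200,200),interpolation=2)
o=np.zeros((600,800,3),np.uint8);o[:,:600]=a;o[:200,600:]=b;cv2.imwrite("pics/crop0.png",o)
E
```

```text
[ 28  17 179] [135  84 154] [136  91 112]
lid
(350, 269, 19, 18) (array([435.5, -88.2]), array([31.6, 30.4]), 74.0)
knob
(334, 163, 14, 20) (array([642.9, -49.4]), array([26.2, 39.6]), 90.0)
housed lids
(325, 223, 28, 11) (array([532.8, -46.2]), array([55.2, 18.9]), 87.5)
(294, 222, 29, 11) (array([534.7,  15.3]), array([56.6, 18.7]), 88.0)
(355, 197, 29, 38) (array([ 559.3, -108. ]), array([56.5, 76.4]), 89.3)
(326, 196, 28, 28) (array([571.2, -48. ]), array([54.9, 55.7]), 89.9)
(296, 195, 28, 23) (array([578. ,  12.9]), array([45.7, 54.9]), 0.4)
(285, 195, 9, 12) (array([589.2,  54.8]), array([23. , 16.3]), 0.4)
(265, 195, 28, 36) (array([564.2,  75.7]), array([73.4, 54.5]), 1.3)
```

View pics/crop0.png

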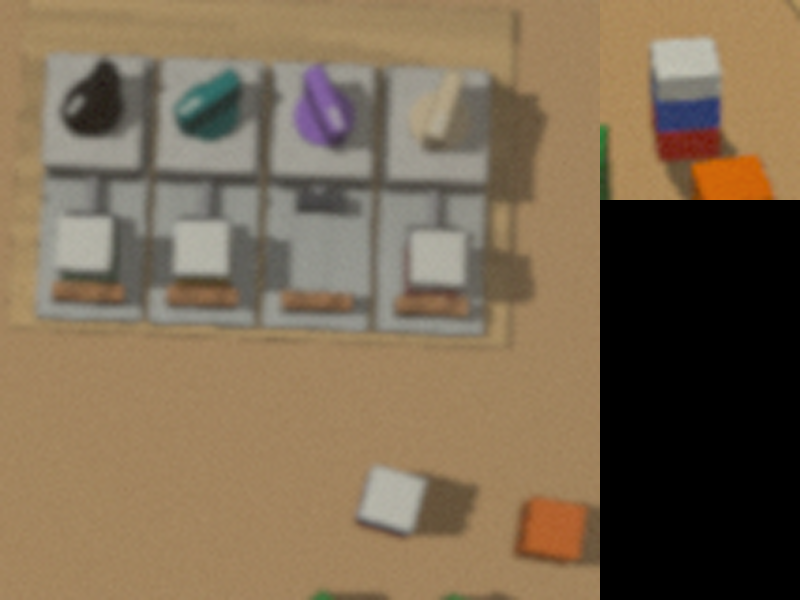

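The close crop confirms it: white, blue and red box at side (317,290), top (360,278). Top-view estimate is (0.4355, -0.088), yaw about -16°. I'm moving above it, keeping the tool's current yaw, which already matches.

>>> move_arm(steps="-12 -15 1 0 60; -24 -29 2 0 60; -24 -29 2 0 60; -24 -29 2 0 60; -24 -29 2 0 60; -24 -29 2 0 60; -24 -29 2 0 60; -24 -29 2 0 60; -24 -29 2 0 60; -24 -29 2 0 60; -24 -29 2 0 60; -24 -29 2 0 60; -24 -29 2 0 60; -24 -29 2 0 60; -24 -29 2 0 60; -24 -29 2 0 60; -24 -29 2 0 60; -24 -29 2 0 60; -23 -26 2 0 60; 0 0 0 0 60", force=30)

```text
time: 2.6
tool_pos: [0.4358, -0.0892, 0.2109]
tool_rot: [-0.459, -3.107, 0.001]
contact_force: [-0.3, -0.2, -0.3]
grip_width: 0.06
```

Run:
```python
from h import *
s=arm.observe();p=imaging.camera_params("wrist");im=imaging.capture("wrist")
cv2.imwrite("pics/w1.png",cv2.cvtColor(im,cv2.COLOR_RGB2BGR));np.save("w1.npy",p,allow_pickle=True)
print(s["tool_pos"],cv2.Rodrigues(s["tool_rot"])[0].round(3).tolist(),s["q"].round(2) if hasattr(s["q"],"round") else s["q"])
print("cam",ray("wrist",[320,240],p)[0],"trinket px",proj("wrist",[[.4355,-.088,.05],[.57,-.048,.016],[.643,-.049,.086]],p).round())
```

```text
[ 0.43578485 -0.08923778  0.21089577] [[-0.957, 0.289, -0.001], [0.289, 0.957, -0.0], [0.001, -0.0, -1.0]] [-0.23  0.15  1.9  -0.    1.1  -1.5 ]
cam [ 0.37216175 -0.06922084  0.33514474] trinket px [[317. 226.]
 [394. 334.]
 [421. 431.]]
```

View pics/w1.png

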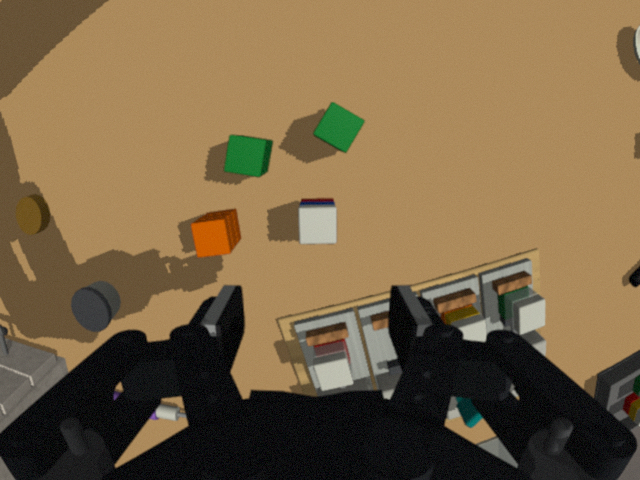

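Wrist view: the lid is at (317,224), square to the image and therefore to the tool, as predicted. The fences show at (327,334), (390,318), (456,302) and (514,283). Next I refine the lid, and get the row's yaw and nest from the top view.

Run:
```python
from h import *
p=np.load("w1.npy",allow_pickle=True).item()
im=cv2.imread("pics/w1.png");h=cv2.cvtColor(im,cv2.COLOR_BGR2HSV)
w=cv2.inRange(h,(0,0,120),(180,60,255));k=np.zeros_like(w);k[190:255,285:350]=w[190:255,285:350]
c=max(cv2.findContours(k,0,1)[0],key=cv2.contourArea)[:,0];print("lid",cv2.boundingRect(c),rect(plane("wrist",c,.05,p)))
t=cv2.imread("pics/top0.png");h=cv2.cvtColor(t,cv2.COLOR_BGR2HSV)
print("cork hsv",h[225,339],h[240,339])
m=cv2.inRange(h,(0,110,60),(14,255,255));k=np.zeros_like(m);k[215:232,262:386]=m[215:232,262:386]
for c in cv2.findContours(k,0,1)[0]:
    if cv2.contourArea(c)>15:print("cork",cv2.boundingRect(c),rect(plane("top",c[:,0],.032)))
# housing/gray jaw, knob
m=cv2.inRange(h,(125,70,30),(160,255,255));k=np.zeros_like(m);k[155:192,325:358]=m[155:192,325:358]
c=max(cv2.findContours(k,0,1)[0],key=cv2.contourArea)[:,0];print("knob+disc",rect(plane("top",c,.052)))
# press corners from crop (scale 3.75) base z? top of housings z=.050
px=np.array([[46,57],[150,57],[273,64],[375,68],[487,70],[484,182]])/3.75+[255,145]
print("housing corners",(plane("top",px,.05)*1000).round(1).tolist())
```

```text
lid (298, 206, 39, 38) (array([434.9, -87.3]), array([29.6, 29.9]), 74.3)
cork hsv [ 15 122 138] [ 16 102 165]
cork (331, 224, 17, 4) (array([545.5, -48.2]), array([33.6,  6.2]), 86.2)
cork (362, 223, 16, 5) (array([ 546. , -111.8]), array([ 8.5, 31.3]), 0.4)
cork (301, 221, 17, 5) (array([549.4,  14.4]), array([ 8.5, 33.4]), 0.4)
cork (271, 221, 16, 4) (array([550.,  78.]), array([ 6.4, 31.4]), 0.4)
knob+disc (array([652.9, -50.5]), array([27. , 40.9]), 90.0)
housing corners [[679.0, 102.6], [679.4, 44.6], [675.8, -24.0], [673.9, -80.9], [673.1, -143.2], [609.0, -140.8]]
```

>>> move_arm(steps="1.2 1.2 20 -0.02 50; 0 0 30 0 50; 0 0 30 0 50; 0 0 30 0 50; 0 0 30 0 50; 0 0 20 0 50; 0 0 10 0 50; 0 0 5 0 50; 0 0 0 0 50; 0 0 0 0 20; 0 0 0 0 20; 0 0 0 0 20; 0 0 0 0 20; 0 0 0 0 20; 0 0 0 0 20", force=30)

```text
time: 4.53
tool_pos: [0.436, -0.0859, 0.037]
tool_rot: [0.422, 3.111, -0.0]
contact_force: [-1.1, 0.6, 5.3]
grip_width: 0.0297
```

>>> move_arm(steps="0 0 -5 0 20; 0 0 -15 0 20; 0 0 -30 0 20; 0 0 -30 0 20; 0 0 -30 0 20; 0 0 -30 0 20; 0 0 -30 0 20; 0 0 -30 0 20; 0 0 -13 0 20; -20 15 0 0 20; -20 15 0 0 20; -20 15 0 0 20; -20.7 15.8 0 0 20; 0 0 0 -0.124 20; 0 0 0 -0.124 20; 0 0 0 0 20; 0 0 0 0 20")

```text
time: 6.65
tool_pos: [0.5291, -0.0487, 0.2488]
tool_rot: [-0.037, -3.14, -0.0]
contact_force: [-0.8, -0.7, -0.2]
grip_width: 0.0292
```

Run:
```python
from h import *
s=arm.observe();p=imaging.camera_params("wrist");im=imaging.capture("wrist")
cv2.imwrite("pics/w2.png",cv2.cvtColor(im,cv2.COLOR_RGB2BGR));np.save("w2.npy",p,allow_pickle=True)
print(s["tool_pos"],cv2.Rodrigues(s["tool_rot"])[0].round(3).tolist(),s["contact_force"],s["grip_width"])
print(proj("wrist",[[.552,-.029,.032],[.552,-.069,.032],[.542,-.069,.032],[.542,-.029,.032]],p).round())
```

```text
[ 0.52911826 -0.04870766  0.24880918] [[-1.0, 0.024, -0.001], [0.024, 1.0, 0.0], [0.001, 0.0, -1.0]] [-0.76139299 -0.7167269  -0.15633223] 0.029168318097434316
[[336. 236.]
 [294. 237.]
 [294. 227.]
 [336. 226.]]
```

View pics/w2.png

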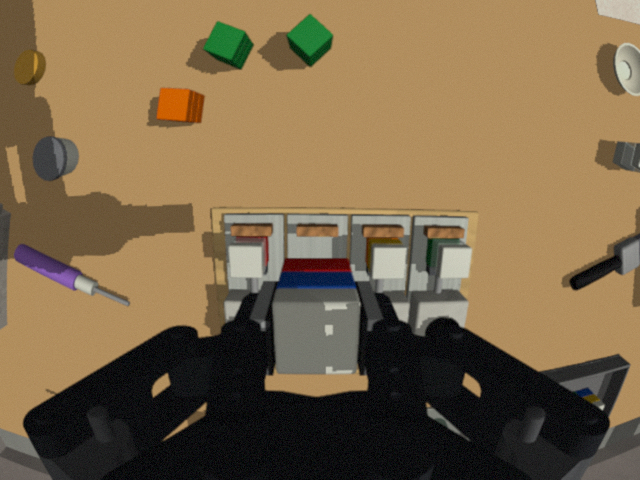

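The box is held square between the fingers. The lilac fence is clear at (317,231), close to my predicted (315,231), and the row is level in the image. I'll measure the fence tops.

Run:
```python
from h import *
p=np.load("w2.npy",allow_pickle=True).item()
im=cv2.imread("pics/w2.png");h=cv2.cvtColor(im,cv2.COLOR_BGR2HSV);print(h[231,317],h[215,317],h[245,317])
m=cv2.inRange(h,(3,110,60),(13,255,255));k=np.zeros_like(m);k[220:242,225:475]=m[220:242,225:475]
for c in cv2.findContours(k,0,1)[0]:
    if cv2.contourArea(c)>60:print("cork",cv2.boundingRect(c),rect(plane("wrist",c[:,0],.032,p)))
# column profile across lilac fence and lid rows; bed edges
print(h[218:244,317].tolist())
print([int(v) for v in cv2.cvtColor(im,6)[245,280:356]])
# held box lid extents: near lid z
print("lid px->", )
```

```text
[ 14 138 161] [ 45   8 126] [ 47  14 168]
[[40, 18, 169], [42, 15, 166], [40, 14, 168], [35, 17, 168], [26, 13, 153], [24, 31, 117], [18, 71, 79], [15, 183, 60], [14, 154, 86], [14, 138, 137], [15, 140, 153], [14, 140, 155], [15, 142, 158], [14, 138, 161], [15, 139, 158], [14, 137, 156], [14, 142, 153], [16, 129, 146], [17, 74, 156], [21, 22, 163], [40, 9, 165], [34, 11, 165], [34, 11, 167], [37, 14, 167], [38, 12, 168], [36, 15, 166]]
[160, 161, 155, 121, 94, 87, 87, 113, 149, 159, 164, 161, 166, 163, 165, 162, 167, 164, 163, 163, 162, 162, 162, 168, 161, 165, 160, 164, 159, 161, 154, 157, 163, 162, 160, 162, 162, 165, 164, 162, 167, 165, 161, 165, 163, 168, 160, 163, 165, 163, 159, 148, 112, 95, 99, 94, 97, 100, 98, 96, 104, 97, 100, 97, 99, 98, 92, 92, 94, 85, 76, 80, 98, 101, 99, 98]
lid px->
```

Run:
```python
from h import *
p=np.load("w2.npy",allow_pickle=True).item()
im=cv2.imread("pics/w2.png");h=cv2.cvtColor(im,cv2.COLOR_BGR2HSV)
m=cv2.inRange(h,(8,100,115),(18,255,255));k=np.zeros_like(m);k[223:240,225:475]=m[223:240,225:475]
for c in cv2.findContours(k,0,1)[0]:
    if cv2.contourArea(c)>60:
        print("cork",cv2.boundingRect(c),rect(plane("wrist",c[:,0],.032,p)))
# bed side gaps of lilac at rows 245
print((plane("wrist",[[285.5,245],[350,245]],.016,p)*1000).round(1).tolist())
# held box: lower front edge ends (red bottom) and direction
m=cv2.inRange(h,(0,150,60),(8,255,255))|cv2.inRange(h,(172,150,60),(180,255,255));k=np.zeros_like(m);k[250:285,270:365]=m[250:285,270:365]
c=max(cv2.findContours(k,0,1)[0],key=cv2.contourArea)[:,0];print("red",cv2.boundingRect(c))
a=c[c[:,1]<c[:,1].min()+4];print((plane("wrist",[a[a[:,0].argmin()],a[a[:,0].argmax()]],.249-.037,p)*1000).round(1).tolist())
```

```text
cork (428, 228, 36, 10) (array([550.8,  79.8]), array([38. ,  9.2]), 88.7)
cork (363, 227, 41, 13) (array([550. ,  16.1]), array([38.8, 11.1]), 87.1)
cork (297, 227, 41, 10) (array([547. , -47.2]), array([37.9,  8.8]), 88.6)
cork (231, 226, 41, 11) (array([ 544.7, -110.4]), array([39.1,  9.5]), 86.9)
[[564.1, -79.1], [565.7, -14.5]]
red (282, 259, 69, 13)
[[515.1, -61.6], [517.3, -32.8]]
```

>>> move_arm(steps="-14 0.7 0 0 20; -14 0 0 0 20; -13 0 0 0 20; 0 0 20 0 20; 0 0 30 0 20; 0 0 30 0 20; 0 0 30 0 20; 0 0 25 0 20; 0 0 20 0 20; 0 0 15 0 20; 0 0 8 0 20; 0 0 5 0 20; 0 0 4 0 20; 0 0 3 0 20; 0 0 2 0 20; 0 0 0 0 20")

```text
time: 8.7
tool_pos: [0.5704, -0.0489, 0.0573]
tool_rot: [0.034, 3.141, 0.0]
contact_force: [-0.5, -0.1, -0.2]
grip_width: 0.0297
```

>>> move_arm(steps="0 0 1.5 0 20; 0 0 1 0 20; 0 0 1 0 20; 0 0 0 0 20")

```text
time: 9.2
tool_pos: [0.5704, -0.0489, 0.0537]
tool_rot: [-0.034, -3.141, -0.0]
contact_force: [-0.2, 0.3, -0.7]
grip_width: 0.0296
```

>>> move_arm(steps="0 0 0.7 0 20; 0 0 0.5 0 20; 0 0 0 0 20")

```text
time: 9.57
tool_pos: [0.5705, -0.0489, 0.053]
tool_rot: [0.034, 3.141, 0.0]
contact_force: [-1.2, -0.4, 3.7]
grip_width: 0.0293
```

Contact at the expected height. I'm releasing with a limited opening and then rising.

>>> move_arm(steps="0 0 0 0 34; 0 0 0 0 38; 0 0 0 0 44; 0 0 0 0 44; 0 0 -10 0 44; 0 0 -20 0 44; 0 0 -30 0 44; 0 0 -30 0 44; 0 0 -30 0 44; 0 0 -20 0 44; 15 0 0 0 44; 25 0 0 0 44; 15 0 0 0 44; 0 0 0 0 44; 0 0 0 0 44")

```text
time: 11.45
tool_pos: [0.516, -0.0477, 0.1926]
tool_rot: [0.034, 3.141, 0.0]
contact_force: [0.5, -0.0, -0.6]
grip_width: 0.0439
```

Run:
```python
from h import *
s=arm.observe();p=imaging.camera_params("wrist");im=imaging.capture("wrist")
b=cv2.cvtColor(im,cv2.COLOR_RGB2BGR);cv2.imwrite("pics/w3.png",b);np.save("w3.npy",p,allow_pickle=True)
t=cv2.cvtColor(imaging.capture("top"),cv2.COLOR_RGB2BGR);cv2.imwrite("pics/t3.png",t)
print(s["tool_pos"],s["tool_rot"],s["contact_force"])
o=np.zeros((600,800,3),np.uint8);o[:480,:640]=b;x=cv2.resize(t[150:240,260:390],(433,300),interpolation=2);cv2.imwrite("pics/t3c.png",x)
print(proj("wrist",[[.646,-.0505,.086],[.5695,-.049,.066]],p).round())
```

```text
[ 0.51596765 -0.04774951  0.1925777 ] [3.43445510e-02 3.14061609e+00 9.40063891e-05] [ 0.49073781 -0.00410601 -0.62424169]
[[315. 403.]
 [315. 307.]]
```

View pics/w3.png

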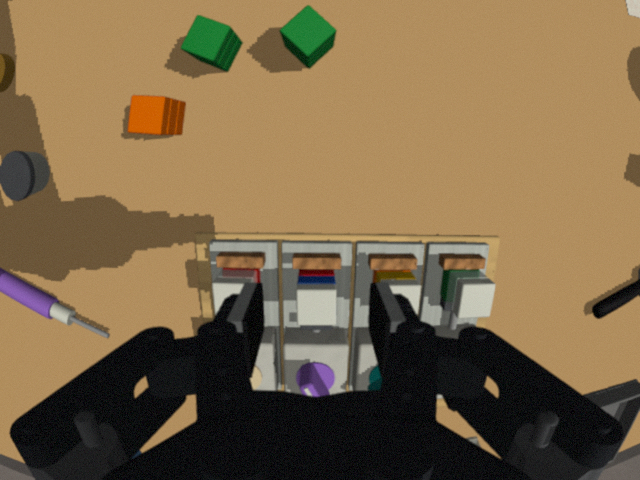

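The box stands square and upright in the lilac nest, lid at (317,300), clear of the fence. Next I go over the knob and look straight down on it, with the tool turned to the bar's rough angle.

>>> move_arm(steps="-20 0 -5 0 44; -30 0 -5 0 44; -30 0 -5 0 44; -30 0 -5 0 44; -20 0 0 0 44; 0 0 0 -0.15 40; 0 0 0 -0.15 40; 0 0 0 -0.14 40; 0 0 0 0 40; 0 0 0 0 40")

```text
time: 12.8
tool_pos: [0.6457, -0.0505, 0.2124]
tool_rot: [0.649, -3.074, -0.0]
contact_force: [0.5, -0.6, 0.6]
grip_width: 0.0405
```

Run:
```python
from h import *
s=arm.observe();p=imaging.camera_params("wrist");im=imaging.capture("wrist")
b=cv2.cvtColor(im,cv2.COLOR_RGB2BGR);cv2.imwrite("pics/w4.png",b);np.save("w4.npy",p,allow_pickle=True)
print(s["tool_pos"],s["tool_rot"],s["q"])
c=np.round(proj("wrist",[[.646,-.0505,.086]],p)[0]).astype(int);print(c)
x0,y0=max(c[0]-100,0),max(c[1]-75,0);cv2.imwrite("pics/w4c.png",cv2.resize(b[y0:y0+150,x0:x0+200],(800,600),interpolation=2));print(x0,y0)
h=cv2.cvtColor(b,cv2.COLOR_BGR2HSV);m=cv2.inRange(h,(125,60,30),(160,255,255));k=np.zeros_like(m);k[y0:y0+150,x0:x0+200]=m[y0:y0+150,x0:x0+200]
q=max(cv2.findContours(k,0,1)[0],key=cv2.contourArea)[:,0];print(cv2.boundingRect(q),rect(plane("wrist",q,.052,p)))
```

```text
[ 0.64567439 -0.05052001  0.21236102] [ 6.49217742e-01 -3.07371894e+00 -1.88210255e-04] [-9.58871349e-02  4.56353439e-01  1.44162614e+00  1.01979894e-04
  1.24370552e+00 -2.08302878e+00]
[314 237]
214 162
(293, 204, 42, 60) (array([652. , -48.4]), array([48.2, 32.4]), 23.8)
```

View pics/w4c.png

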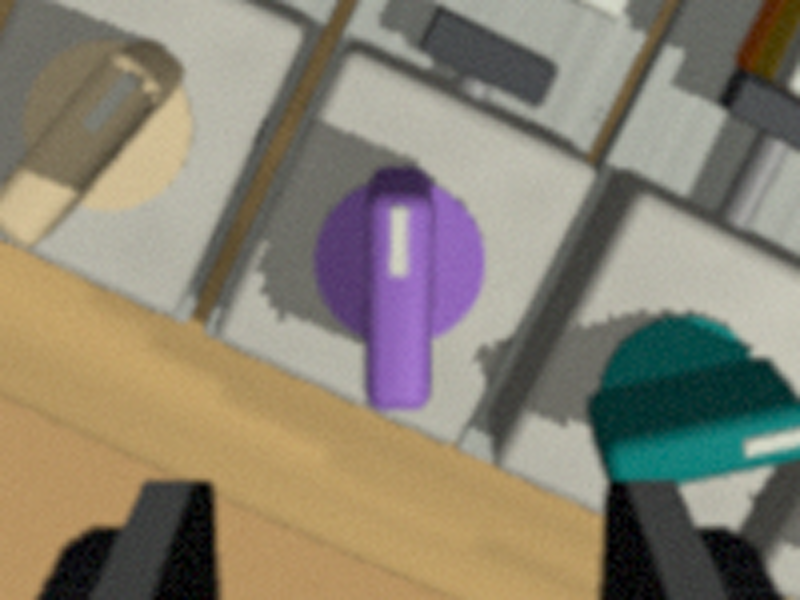

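The knob bar is at (314,237), upright in the image, so the tool is aligned with it. The calibration offset from the held-box check puts the bar about 1.2 mm toward tool -y. Descending slowly.

>>> move_arm(steps="1 -1.2 10 0 28; 0 0 25 0 28; 0 0 25 0 28; 0 0 25 0 28; 0 0 20 0 28; 0 0 15 0 28; 0 0 8 0 28; 0 0 5 0 28; 0 0 5 0 28; 0 0 0 0 28; 0 0 0 0 28")

```text
time: 14.22
tool_pos: [0.6453, -0.052, 0.075]
tool_rot: [-0.652, 3.072, -0.0]
contact_force: [0.1, 0.7, 0.1]
grip_width: 0.0282
```

```bash
cat > st.py <<'E'
from h import *
s=arm.observe();R=cv2.Rodrigues(np.array(s["tool_rot"]))[0]
print("t",round(s["time"],2),"pos",np.round(s["tool_pos"],4),"yaw",round(float(np.unwrap([3.1,np.arctan2(R[1,0],R[0,0])])[1]),4),"F",np.round(s["contact_force"],1),"T",np.round(s["torque"],3),"w",round(s["grip_width"],4))
E
python3 st.py
```

```text
t 14.22 pos [ 0.6453 -0.052   0.075 ] yaw 3.5598 F [0.1 0.7 0.1] T [0.035 0.02  0.08 ] w 0.0282
```

>>> move_arm(steps="0 0 0 0 5; 0 0 0 0 5; 0 0 0 0 5; 0 0 0 0 5; 0 0 0 0 5", force=90)

```text
time: 14.85
tool_pos: [0.6455, -0.0525, 0.0752]
tool_rot: [-0.651, 3.072, -0.001]
contact_force: [0.1, -4.7, 5.2]
grip_width: 0.0104
```

```bash
python3 st.py
```

```text
t 14.85 pos [ 0.6455 -0.0525  0.0752] yaw 3.5595 F [ 0.1 -4.7  5.2] T [-0.657  0.001 -0.521] w 0.0104
```

>>> move_arm(steps="0 0 0 0.05 5; 0 0 0 0.05 5; 0 0 0 0.05 5; 0 0 0 0.05 5; 0 0 0 0 5; 0 0 0 0 5")

```text
time: 15.6
tool_pos: [0.6453, -0.052, 0.0752]
tool_rot: [-0.345, 3.122, -0.001]
contact_force: [-0.4, -2.1, 5.6]
grip_width: 0.0112
```

```bash
python3 st.py
```

```text
t 15.6 pos [ 0.6453 -0.052   0.0752] yaw 3.3615 F [-0.4 -2.1  5.6] T [-0.364  0.072  0.075] w 0.0112
```

>>> move_arm(steps="0 0 0 0.05 5; 0 0 0 0.05 5; 0 0 0 0 5")

```text
time: 15.98
tool_pos: [0.6453, -0.0517, 0.0752]
tool_rot: [-0.188, 3.135, -0.0]
contact_force: [-0.2, -1.7, 6.3]
grip_width: 0.0106
```

```bash
python3 st.py
```

```text
t 15.97 pos [ 0.6453 -0.0517  0.0752] yaw 3.2614 F [-0.2 -1.7  6.3] T [-0.224  0.047  0.063] w 0.0106
```

>>> move_arm(steps="0 0 0 0.05 5; 0 0 0 0 5")

```text
time: 16.23
tool_pos: [0.6453, -0.0516, 0.0752]
tool_rot: [-0.11, 3.139, 0.0]
contact_force: [0.3, -2.1, 5.9]
grip_width: 0.0103
```

```bash
python3 st.py
```

```text
t 16.23 pos [ 0.6453 -0.0516  0.0752] yaw 3.2114 F [ 0.3 -2.1  5.9] T [-0.142  0.089  0.133] w 0.0103
```

>>> move_arm(steps="0 0 0 0.05 5; 0 0 0 0 5")

```text
time: 16.48
tool_pos: [0.6453, -0.0514, 0.0752]
tool_rot: [-0.031, 3.141, 0.001]
contact_force: [-0.1, -0.6, 6.5]
grip_width: 0.0101
```

```bash
python3 st.py
```

```text
t 16.48 pos [ 0.6453 -0.0514  0.0752] yaw 3.1614 F [-0.1 -0.6  6.5] T [-0.036  0.054  0.141] w 0.0101
```

```bash
cat > st.py <<'E'
from h import *
L=[]
for i in range(5):
    imaging.capture("side");s=arm.observe();L.append(np.r_[s["contact_force"],s["torque"],s["effort"][5]])
R=cv2.Rodrigues(np.array(s["tool_rot"]))[0];L=np.array(L)
print("t",round(s["time"],2),"pos",np.round(s["tool_pos"],4),"yaw",round(float(np.unwrap([3.1,np.arctan2(R[1,0],R[0,0])])[1]),4),"F",L.mean(0)[:3].round(1),"T",L.mean(0)[3:].round(3),"sd",L.std(0)[5].round(3),"w",round(s["grip_width"],4))
E
python3 st.py
```

```text
t 16.73 pos [ 0.6453 -0.0514  0.0752] yaw 3.1615 F [-0.4 -0.7  5.9] T [-0.09   0.041  0.071  0.074] sd 0.036 w 0.0108
```

>>> move_arm(steps="0 0 0 0.05 5; 0 0 0 0 5")

```text
time: 16.98
tool_pos: [0.6453, -0.0513, 0.0752]
tool_rot: [0.048, 3.14, 0.001]
contact_force: [-0.7, 0.4, 6.3]
grip_width: 0.0109
```

```bash
python3 st.py
```

```text
t 17.23 pos [ 0.6453 -0.0513  0.0752] yaw 3.1114 F [-0.2 -0.2  6. ] T [-0.006  0.048  0.071  0.075] sd 0.023 w 0.0104
```

>>> move_arm(steps="0 0 0 0.05 5; 0 0 0 0 5")

```text
time: 17.48
tool_pos: [0.6453, -0.0511, 0.0752]
tool_rot: [0.126, 3.138, 0.001]
contact_force: [-0.5, -0.9, 5.7]
grip_width: 0.0104
```

```bash
python3 st.py
```

```text
t 17.73 pos [ 0.6453 -0.0512  0.0752] yaw 3.0613 F [-0.3 -0.   5.4] T [0.033 0.047 0.06  0.076] sd 0.031 w 0.0105
```

>>> move_arm(steps="0 0 0 0.05 5; 0 0 0 0 5")

```text
time: 17.98
tool_pos: [0.6453, -0.051, 0.0752]
tool_rot: [0.205, 3.134, 0.002]
contact_force: [-0.2, 0.5, 5.8]
grip_width: 0.0103
```

```bash
python3 st.py
```

```text
t 18.23 pos [ 0.6453 -0.051   0.0752] yaw 3.0113 F [-0.3  0.7  5.9] T [0.107 0.037 0.086 0.077] sd 0.017 w 0.0108
```

effort[5] is a clean channel, steady at about 0.075 while holding. I'll also read it at the end of a moving row.

Create st.py:
```python
from h import *
s=arm.observe();m=s["effort"][5];v=s["joint_velocities"][5];mt=s["torque"][2]
L=[]
for i in range(4):
    imaging.capture("side");s=arm.observe();L.append(np.r_[s["contact_force"],s["torque"],s["effort"][5]])
R=cv2.Rodrigues(np.array(s["tool_rot"]))[0];L=np.array(L)
print("moving eff %.3f T %.3f v %.2f |"%(m,mt,v),"t",round(s["time"],2),"pos",np.round(s["tool_pos"],4),"yaw",round(float(np.unwrap([3.1,np.arctan2(R[1,0],R[0,0])])[1]),4),"F",L.mean(0)[:3].round(1),"T",L.mean(0)[3:].round(3),"effs",L[:,6].round(3),"w",round(s["grip_width"],4))
```

```text
(no output)
```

>>> move_arm(steps="0 0 0 0.025 5; 0 0 0 0.025 5")

```text
time: 18.48
tool_pos: [0.6453, -0.0509, 0.0752]
tool_rot: [0.283, 3.128, 0.002]
contact_force: [-0.0, 1.0, 5.3]
grip_width: 0.0102
```

```bash
python3 st.py
```

```text
moving eff 0.198 T 0.328 v 0.20 | t 18.68 pos [ 0.6453 -0.0509  0.0752] yaw 2.9617 F [-0.2  0.9  6.1] T [0.157 0.02  0.207 0.258] effs [0.333 0.277 0.215 0.206] w 0.0103
```

>>> move_arm(steps="0 0 0 0.025 5; 0 0 0 0.025 5")

```text
time: 18.92
tool_pos: [0.6453, -0.0508, 0.0752]
tool_rot: [0.361, 3.12, 0.002]
contact_force: [0.2, 2.0, 5.6]
grip_width: 0.0107
```

```bash
python3 st.py
```

```text
moving eff 0.206 T 0.353 v 0.20 | t 19.12 pos [ 0.6453 -0.0507  0.0752] yaw 2.9117 F [-0.4  1.9  5.7] T [ 0.237 -0.012  0.232  0.252] effs [0.326 0.271 0.209 0.201] w 0.0103
```

>>> move_arm(steps="0 0 0 0.025 5; 0 0 0 0.025 5")

```text
time: 19.38
tool_pos: [0.6454, -0.0506, 0.0752]
tool_rot: [0.439, 3.11, 0.003]
contact_force: [1.0, 1.9, 5.5]
grip_width: 0.0103
```

```bash
python3 st.py
```

```text
moving eff 0.206 T 0.371 v 0.20 | t 19.57 pos [ 0.6454 -0.0506  0.0752] yaw 2.8616 F [-0.   1.2  5.9] T [ 0.29  -0.046  0.213  0.253] effs [0.327 0.272 0.21  0.202] w 0.0107
```

Free-turning baseline: moving torque about 0.35, moving effort 0.206, holding effort 0.202. So far turned 0.70 rad.

>>> move_arm(steps="0 0 0 0.025 5; 0 0 0 0.025 5")

```text
time: 19.82
tool_pos: [0.6454, -0.0505, 0.0752]
tool_rot: [0.516, 3.098, 0.003]
contact_force: [-0.1, 2.2, 6.1]
grip_width: 0.0104
```

```bash
python3 st.py
```

```text
moving eff 0.207 T 0.370 v 0.20 | t 20.02 pos [ 0.6454 -0.0505  0.0752] yaw 2.8116 F [0.2 2.  5.6] T [ 0.369 -0.004  0.215  0.254] effs [0.328 0.273 0.212 0.203] w 0.0105
```

>>> move_arm(steps="0 0 0 0.025 5; 0 0 0 0.025 5")

```text
time: 20.27
tool_pos: [0.6455, -0.0504, 0.0752]
tool_rot: [0.594, 3.084, 0.003]
contact_force: [-0.2, 3.0, 5.6]
grip_width: 0.0105
```

```bash
python3 st.py
```

```text
moving eff 0.208 T 0.397 v 0.20 | t 20.48 pos [ 0.6455 -0.0504  0.0752] yaw 2.7615 F [0.5 2.4 5.2] T [ 0.452 -0.061  0.222  0.255] effs [0.329 0.274 0.213 0.204] w 0.0107
```

>>> move_arm(steps="0 0 0 0.025 5; 0 0 0 0.025 5")

```text
time: 20.72
tool_pos: [0.6456, -0.0502, 0.0752]
tool_rot: [0.671, 3.068, 0.004]
contact_force: [1.3, 3.5, 5.7]
grip_width: 0.0107
```

```bash
python3 st.py
```

```text
moving eff 0.209 T 0.348 v 0.20 | t 20.93 pos [ 0.6456 -0.0502  0.0753] yaw 2.7115 F [-0.   2.7  5.8] T [ 0.489 -0.057  0.223  0.256] effs [0.33  0.275 0.214 0.206] w 0.0107
```

>>> move_arm(steps="0 0 0 0.025 5; 0 0 0 0.025 5")

```text
time: 21.18
tool_pos: [0.6456, -0.0501, 0.0753]
tool_rot: [0.747, 3.05, 0.004]
contact_force: [0.2, 3.6, 5.4]
grip_width: 0.0104
```

```bash
python3 st.py
```

```text
moving eff 0.214 T 0.371 v 0.20 | t 21.38 pos [ 0.6456 -0.0501  0.0753] yaw 2.6614 F [-0.2  3.6  5.5] T [ 0.556 -0.121  0.232  0.26 ] effs [0.334 0.278 0.217 0.209] w 0.0103
```

>>> move_arm(steps="0 0 0 0.025 5; 0 0 0 0.025 5")

```text
time: 21.62
tool_pos: [0.6457, -0.05, 0.0752]
tool_rot: [0.823, 3.031, 0.005]
contact_force: [1.6, 3.3, 5.1]
grip_width: 0.0101
```

```bash
python3 st.py
```

```text
moving eff 0.214 T 0.434 v 0.20 | t 21.82 pos [ 0.6457 -0.05    0.0752] yaw 2.6114 F [0.5 3.6 5.6] T [ 0.631 -0.152  0.22   0.262] effs [0.336 0.281 0.22  0.212] w 0.0105
```

>>> move_arm(steps="0 0 0 0.025 5; 0 0 0 0.025 5")

```text
time: 22.08
tool_pos: [0.6457, -0.0499, 0.0753]
tool_rot: [0.899, 3.009, 0.005]
contact_force: [-0.4, 4.2, 5.1]
grip_width: 0.0104
```

```bash
python3 st.py
```

```text
moving eff 0.215 T 0.408 v 0.20 | t 22.27 pos [ 0.6457 -0.0499  0.0752] yaw 2.5614 F [1.  4.  5.5] T [ 0.668 -0.166  0.223  0.263] effs [0.337 0.282 0.221 0.213] w 0.0102
```

>>> move_arm(steps="0 0 0 0.025 5; 0 0 0 0.025 5")

```text
time: 22.52
tool_pos: [0.6458, -0.0498, 0.0752]
tool_rot: [0.974, 2.986, 0.005]
contact_force: [1.4, 4.8, 4.0]
grip_width: 0.0104
```

```bash
python3 st.py
```

```text
moving eff 0.216 T 0.366 v 0.20 | t 22.73 pos [ 0.6458 -0.0498  0.0752] yaw 2.5113 F [1.2 4.6 5.1] T [ 0.719 -0.22   0.233  0.264] effs [0.338 0.283 0.222 0.214] w 0.0106
```

>>> move_arm(steps="0 0 0 0.025 5; 0 0 0 0.025 5")

```text
time: 22.98
tool_pos: [0.6459, -0.0497, 0.0753]
tool_rot: [1.048, 2.96, 0.006]
contact_force: [1.9, 5.5, 4.7]
grip_width: 0.0105
```

```bash
python3 st.py
```

```text
moving eff 0.215 T 0.449 v 0.20 | t 23.18 pos [ 0.6459 -0.0497  0.0752] yaw 2.4611 F [1.9 5.1 5. ] T [ 0.816 -0.24   0.228  0.27 ] effs [0.339 0.29  0.23  0.222] w 0.0106
```

>>> move_arm(steps="0 0 0 0.025 5; 0 0 0 0.025 5")

```text
time: 23.42
tool_pos: [0.646, -0.0496, 0.0752]
tool_rot: [1.122, 2.933, 0.006]
contact_force: [1.5, 6.3, 4.9]
grip_width: 0.0107
```

```bash
python3 st.py
```

```text
moving eff 0.279 T 0.485 v 0.20 | t 23.62 pos [ 0.646  -0.0496  0.0752] yaw 2.4111 F [1.5 5.3 5.2] T [ 0.904 -0.27   0.286  0.31 ] effs [0.387 0.327 0.267 0.26 ] w 0.0104
```

Clamping has begun: moving effort rose from 0.216 to 0.279, about 4 N.

>>> move_arm(steps="0 0 0 0.025 5; 0 0 0 0.025 5")

```text
time: 23.88
tool_pos: [0.6461, -0.0495, 0.0753]
tool_rot: [1.195, 2.904, 0.006]
contact_force: [1.3, 6.1, 4.8]
grip_width: 0.0104
```

```bash
python3 st.py
```

```text
moving eff 0.326 T 0.486 v 0.20 | t 24.07 pos [ 0.6461 -0.0495  0.0752] yaw 2.3613 F [1.3 5.6 4.7] T [ 0.943 -0.307  0.325  0.359] effs [0.436 0.376 0.317 0.309] w 0.0106
```

>>> move_arm(steps="0 0 0 0.025 5; 0 0 0 0.025 5")

```text
time: 24.32
tool_pos: [0.6462, -0.0494, 0.0752]
tool_rot: [1.267, 2.874, 0.007]
contact_force: [2.9, 6.2, 5.4]
grip_width: 0.0102
```

```bash
python3 st.py
```

```text
moving eff 0.374 T 0.525 v 0.20 | t 24.52 pos [ 0.6462 -0.0494  0.0752] yaw 2.3114 F [2.2 6.  4.7] T [ 1.021 -0.361  0.364  0.408] effs [0.485 0.425 0.366 0.358] w 0.01
```

Holding excess is 0.145 N m, about 9 N. One more small step, then release and rise.

>>> move_arm(steps="0 0 0 0.025 5; 0 0 0 0.015 5")

```text
time: 24.78
tool_pos: [0.6463, -0.0493, 0.0752]
tool_rot: [1.323, 2.848, 0.007]
contact_force: [2.3, 6.9, 4.4]
grip_width: 0.0102
```

```bash
python3 st.py
```

```text
moving eff 0.494 T 0.564 v 0.12 | t 24.98 pos [ 0.6463 -0.0493  0.0752] yaw 2.2718 F [2.2 6.5 4.8] T [ 1.031 -0.413  0.448  0.479] effs [0.528 0.487 0.453 0.449] w 0.0108
```

>>> move_arm(steps="0 0 0 0 16; 0 0 0 0 22; 0 0 0 0 26; 0 0 0 0 28; 0 0 0 0 28; 0 0 -5 0 28; 0 0 -15 0 28; 0 0 -30 0 28; 0 0 -30 0 28; 0 0 -30 0 28; 0 0 -30 0 28; 0 0 0 0.15 28; 0 0 0 -0.15 28; 0 0 0 0 28")

```text
time: 26.72
tool_pos: [0.6451, -0.052, 0.2158]
tool_rot: [1.328, 2.846, 0.001]
contact_force: [0.7, 0.3, 0.3]
grip_width: 0.0281
```

Run:
```python
from h import *
s=arm.observe();p=imaging.camera_params("wrist");b=cv2.cvtColor(imaging.capture("wrist"),cv2.COLOR_RGB2BGR);d=cv2.cvtColor(imaging.capture("side"),cv2.COLOR_RGB2BGR)
print(s["tool_pos"],s["contact_force"])
o=np.zeros((480,800,3),np.uint8);o[:300,:400]=cv2.resize(b,(400,300));o[:300,400:]=cv2.resize(d[190:310,310:470],(400,300),interpolation=2)
c=proj("wrist",[[.61,-.05,.06]],p)[0].astype(int);print(c);x0,y0=max(0,c[0]-110),max(0,c[1]-50)
k=cv2.resize(b[y0:y0+100,x0:x0+220],(396,180),interpolation=2);o[300:480,:396]=k;cv2.imwrite("pics/end.png",o);cv2.imwrite("pics/w5.png",b)
```

```text
[ 0.6451002  -0.05203555  0.21584648] [0.66384482 0.31656226 0.3259118 ]
[282 197]
```

View pics/end.png

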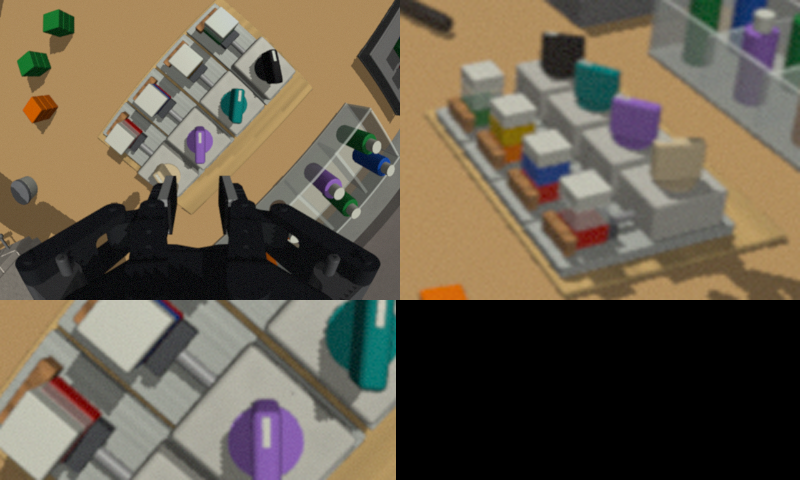

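The box sits square against the cork fence (side-crop (545,165)) with the jaw behind it. The knob stayed where it was turned, and the hand is clear. Handing in.

```bash
python3 -c "
from workcell import arm
print(arm.job_done())"
```

```text
the job is handed in; nothing more can be done
None
```

The red-and-blue box is standing square in the lilac press, clamped at an estimated 11 N, and I handed the job in at about 27 s. No verdict was reported.

- **Placing:** I set the box down about 4 mm behind the nest point and let go. The wrist picture then showed it upright and square.
- **Clamping:** I turned the lilac knob about 1.29 rad clockwise. Free-turning torque was steady at about 0.35–0.4 N m, and clamping showed at about 1.1 rad. I stopped about 0.17 N m above free turning. The last pair of steps was smaller than the earlier ones, so its holding effort (0.449) reads high. The estimate comes from the 9 N reading before it plus the 0.04 rad turned after.
- **Last check:** After the release, the pictures showed the box square between fence and jaw, and the knob still at its turned angle. The hand was clear, with wrist force under 1 N. The neighbouring presses and the look-alike boxes looked undisturbed, but I did not measure the bystanders' positions again.
- **Disagreement:** The top and wrist cameras differed by 1–2 mm. I averaged them and used the held box to correct the wrist camera.

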